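# Hang the pellet dipper on the tool rail

## Task

Take the steel dipper out of the empty crate, stand it on the open bench and let go, then take it again so that you can hang it by its hooked end over the free part of the rail, beside the small dipper. The cup pulls it off-centre: set the hook gently on the bar and let the dipper down to the slant at which it hangs by itself before you let go, so that it is never dropped and hangs still instead of swinging. Leave the tub, the ribbon reel and the doll where they are.

Things in the scene. Friction and masses are not known exactly. Their poses are not given: they have to be found in the camera images.
- dipper: Steel dipper, 0.27 to 0.43 kg, 203 mm long: round cup 76 mm across, 80 mm deep, with a straight handle at rim height. Origin: centre of the cup's underside; z out of the mouth, x along the handle from cup to hook. Stands mouth up on the crate's floor, handle roughly away from the robot. It hangs at rest with its handle 0.225 rad (13 degrees) from vertical, the cup swung in under the bar.
- dipper_grip (a point): Centre of the handle's black moulded grip, at x = 77, z = 72 mm in the dipper's frame: 54 mm long (dipper x = 50 to 104 mm), 24 mm wide (along dipper y), 14 mm thick. Axes as the dipper's. The centre of mass is in the cup, at x = 12, z = 26 mm in the dipper's frame; let go at another slant than its resting one, the hung dipper swings for a long time.
- dipper_hook (a point): Where the bar's axis lies when the dipper hangs: inside the hook, at x = 155, z = 59 mm in the dipper's frame. The 20 mm wide, 4 mm thick strap bends through a half circle towards the underside's side and returns as a lip, to 29 mm from this point, tip flared; the 22 mm gap opens towards the cup. The bend ends 10 mm beyond this point. Axes as the dipper's.
- crate: Cream plastic crate, fixed, holding only the dipper: outside 300 mm (its x, roughly away from the robot) by 200 mm (its y), 120 mm high, walls and floor 6 mm. Origin: centre of its underside on the bench. It stands left or right of the bench's middle; between the two crates the bench is clear but for the reel.
- heads_crate: Same kind of crate, fixed, on the other side, filled with six doll heads that stand up to 140 mm above the bench. Origin: centre of its underside. Not part of the job.
- rail: Fixed tool rail: round steel bar, 12 mm diameter, along the rail's y, axis 280 mm above the bench, on two 16 mm posts at y = -180 and +180 mm. Origin on the bench under the bar's middle; x away from the robot. At y = +125 mm hangs a smaller dipper (cup 53 mm across), fixed: mouth towards the robot, hook lip on the bar's far side.
- rail_free (a point): Point on the bar's axis in the middle of its free part (rail y = -45 mm); the dipper may hang up to 80 mm to either side of it. Axes as the rail's.
- tub: Bystander: lidded white pellet tub, 106 mm across, 135 mm high, standing on the bench. Origin: centre of its underside.
- reel: Bystander: ribbon reel lying flat, 88 mm across, 30 mm high. Origin: centre of its underside.
- doll: Bystander: headless vinyl doll body lying on its back, 200 mm long, 100 mm wide at the arms, 42 mm high. Origin under its chest, feet to its +x.
Things that resemble listed ones, but are neither listed nor needed, are in the scene too. Several things have the shape of the dipper; the one meant has the colours described above.

How it is judged:
On the way:
1. the dipper stands on its base on the open bench, let go (contact force between dipper and table above 1 N and contact force between the fingers and dipper below 0.1 N and angle between dipper's own z axis and vertical below 0.1 rad and linear speed of dipper below 0.03 m/s), for 0.2 s.
At the end, for the whole second after the job is handed in: The dipper, let go, hangs by its hook on the bar's free part: the bar's axis within 8 mm of dipper_hook in the rail's x and z, dipper_hook within 80 mm of rail_free along the bar, the bar carrying it, its handle within 0.4 rad of vertical, and it hangs nearly still (below 0.06 m/s and 0.5 rad/s) (x of dipper_hook in the frame of rail between -0.008 and 0.008 m and z of dipper_hook in the frame of rail between 0.272 and 0.288 m and y of dipper_hook in the frame of rail between -0.125 and 0.035 m and contact force between dipper and rail above 1 N and angle between dipper's own x axis and vertical below 0.4 rad and linear speed of dipper below 0.06 m/s and angular speed of dipper below 0.5 rad/s and contact force between the fingers and dipper below 0.1 N); the robot touches nothing.
It fails at once if the dipper knocks or presses on the rail with more than 25 N (contact force between dipper and rail above 25 N).
It fails at once if the dipper, let go at the rail, swings faster than 1 rad/s (contact force between the fingers and dipper below 0.1 N and height (world z) of dipper_hook above 0.2 m and angular speed of dipper above 1 rad/s).
It fails at once if the dipper is dropped: it moves faster than 0.4 m/s with the fingers off it (contact force between the fingers and dipper below 0.1 N and linear speed of dipper above 0.4 m/s).
It fails at once if the tub, the reel or the doll is moved by more than 20 mm (distance of any of tub, reel, doll from where it was at the start of the episode above 0.02 m).
It also fails if it takes over 72 s, if anything falls off the work surface, if the arm or the gripper's body presses on something with over 40 N, if the wrist force passes 120 N, or if a joint passes its speed limit or range.

## Robot

A 6-joint arm with a two-finger parallel gripper is mounted at the origin on the work surface. World frame = base frame: x ahead of the robot, y to its left, z up, the work surface at z = 0. Lengths are in m, angles in rad, forces in N, time in s.
With the tool pointing down it reaches from about 0.225 to 0.875 m from the base axis. Payload 3.4 kg.
Tool frame: the origin (TCP) lies on the centre line of the jaws, within the pads' length; the fingertips stand 11 mm ahead of it and the grasp point (between the pads) lies 8 mm behind it; z points along the fingers, y is the line along which they close (so a half turn about z gives the same grasp; the last joint's range is limited). The gripper opens to 85 mm and grips with 20 to 120 N. Pads are 22 mm wide; open, the fingers measure 114 mm over their backs; the gripper's body (76 mm by 85 mm) begins 54 mm behind the grasp point. The pads swing forward as they close: fully open they stand 13 mm farther back than shut.
Start: joints at [-1.468, 0.276, 1.505, -0, 1.361, -0.121], TCP at [0.128, -0.561, 0.214] pointing down, gripper open.
Joint ranges: [-2.89, 2.89], [-0.75, 2.08], [0.22, 2.7], [-1.18, 4.32], [0.11, 2.71], [-2.7, 2.7]. Speed limits (rad/s): [2.57, 2.57, 3.14, 3.14, 3.14, 3.14].

## Interface

Orientations are given as a unit quaternion [w, x, y, z].
In Python, from rig import manip, eyes, job gives the robot as it stands.
- The arm moves only by the tool drive_tool, never from a script. Its argument "rows" is a list of rows, each a list of 3 entries, a list of its own where there are three numbers: the turn, a rotation vector about the world's x, y, z in rad, then the shift along the world's x, y, z in cm, then the finger opening in cm, from 0 to 8.54. A call has 1 to 8 rows; each row shifts and turns the commanded pose from where the row before left it; what a row does not reach is not made up. A row lasts 1/8 s, in which the tool goes at most 62.5 mm and 10.7 degrees, less where a joint would pass 70% of its speed; a pose out of reach is approached as far as the arm can. A call is refused whole if a number of a shift passes 6.25 or a number of a turn 0.188, either way. A call with a gripper value outside its range is refused whole. The fingers move at their own pace and stop on an object; "force" is the grip in N (left out, the last holds). Time passes only in rows, so rows that do not move let the fingers close. It gives the time, the measured TCP pose, the force, the opening and the grip force at its end, in the units of the state.
- manip.get_state(): the state, without advancing time (a new reading comes with each control period).
- eyes.get_image(name): name is "side" or "top" or "wrist"; returns the picture (400x640x3 uint8, red, green, blue); there is no depth.
- eyes.get_calibration(name): a dict with "camera_matrix" (3x3 intrinsics, pixels), "k1" (the pictures are not rectified: a ray, as slopes to the right and down, at radius r is drawn at 1 + k1 r^2 times it, then the intrinsics apply), "view" (4x4, takes a point from world to camera coordinates). Camera axes: x right, y up, looking along -z (the intrinsics and any distortion apply to the point x, -y, -z); pixel columns grow to the right and rows downward; lengths in m; the calibration is good to about 2 mm. A picture is of the moment at which its call begins: read the wrist's pose just before it. get_calibration takes no time and is no camera call; for the wrist camera it gives the pose at the moment of the call.
- job.sign_off(): hands the job in; it is judged then, once.
The state is a dict: "clock": time; "qpos": joint angles; "qd": joint speeds; "effort": joint torques, N m; "position": TCP position; "ee_rot": TCP orientation; "contact_force": force on the tool from outside, world axes, zero at the start; "moment": the same for the moment, N m; "width": finger opening in m; "gripper_force": force on a finger pad.
Only numpy, scipy, OpenCV 4.12 (cv2) and the standard library are available. Lean on these libraries where they do the work, as an engineer would, in place of code of your own. Each camera call takes 0.05 s, during which the arm holds its last target. There are 200 camera calls.

## Working session

There is one attempt and no reset: what is moved stays moved. The work goes in short steps, Python scripts to look and compute and a tool call to move; the robot and the scene stay as the last step left them, time stands still between calls to the robot, and variables do not carry over. Pictures are saved under pics/ and viewed, at most 10 in all, crops included, and the job is handed in when it is done.

Besides the shell and the picture viewer there is one more tool, called after "Emit:" as name(argument=value, ...), one argument or row to a line, values as JSON. drive_tool: Moves the arm, as the interface text tells. Its arguments: {"type":"object","properties":{"rows":{"type":"array"},"force":{"type":"number"}},"required":["rows"]}

```bash
ls; mkdir -p pics; cat > h.py <<'E'
import numpy as np, cv2
from rig import manip, eyes, job
def pix2ray(cal,uv):
    K=np.array(cal["camera_matrix"]);V=np.array(cal["view"]);k=cal["k1"]
    p=cv2.undistortPoints(np.array(uv,float).reshape(-1,1,2),K,np.array([k,0,0,0,0.])).reshape(-1,2)
    d=np.c_[p[:,0],-p[:,1],-np.ones(len(p))]
    R=V[:3,:3];return -R.T@V[:3,3], d@R
def at_z(cal,uv,z):
    c,d=pix2ray(cal,uv); z=np.broadcast_to(z,len(d)); return c+d*((z-c[2])/d[:,2])[:,None]
def proj(cal,P):
    K=np.array(cal["camera_matrix"]);V=np.array(cal["view"]);k=cal["k1"]
    q=np.atleast_2d(P)@V[:3,:3].T+V[:3,3]
    s=np.c_[q[:,0]/-q[:,2],-q[:,1]/-q[:,2]]; s=s*(1+k*(s**2).sum(1))[:,None]
    return s@K[:2,:2].T+K[:2,2]
def snap(n,f):
    cal=eyes.get_calibration(n); im=eyes.get_image(n); cv2.imwrite('pics/'+f,im[:,:,::-1]); return cal,im
E
python3 - <<'E'
from h import *
for n in ("top","side"):
    c,_=snap(n,n+'0.png'); V=np.array(c["view"]); print(n,-V[:3,:3].T@V[:3,3],V[2,:3],c["camera_matrix"],c["k1"])
print(manip.get_state())
E
```

```text
pics
top [0.40814216 0.1082828  1.32616386] [-1.29661324e-01  5.07233815e-04  9.91558210e-01] [[437.96205424   0.         318.51240005]
 [  0.         437.96205424 196.71044602]
 [  0.           0.           1.        ]] -0.014938039766301068
side [0.15789055 0.98470809 0.97480088] [-0.33082538  0.71258959  0.6186846 ] [[376.74370448   0.         318.70725186]
 [  0.         376.74370448 205.08590507]
 [  0.           0.           1.        ]] 0.02009867856042834
{'clock': 0.1, 'qpos': array([-1.46799714e+00,  2.76563613e-01,  1.50598829e+00,  1.58795036e-05,
        1.36071517e+00, -1.20989555e-01]), 'qd': array([ 1.21365967e-03, -6.33236475e-04, -5.94145137e-03,  1.45309435e-05,
       -6.34393187e-04, -4.77879614e-04]), 'effort': array([ 2.36020947e-03, -4.17700267e+01, -2.46404493e+01, -2.48118331e-04,
        5.82360837e-03, -1.35979923e-05]), 'position': array([ 0.12756271, -0.56016709,  0.21291534]), 'ee_rot': array([-8.37104955e-04,  9.93746191e-01,  1.11659335e-01,  1.53779533e-05]), 'contact_force': array([-1.07479261, -0.42905102, -0.38050913]), 'moment': array([-0.07984336,  0.01537739,  0.05502618]), 'gripper_force': 0.0, 'width': 0.0850925306544151}
```

View pics/top0.png

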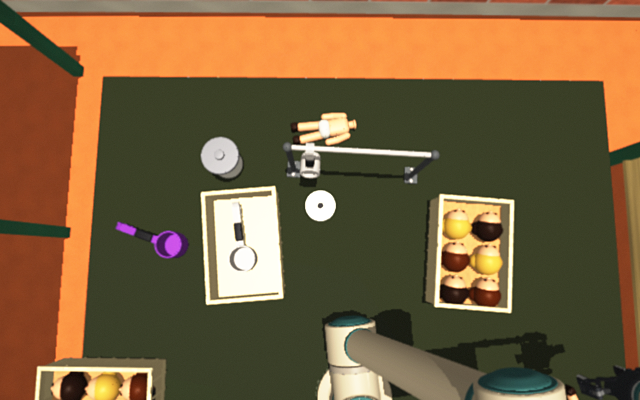

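View pics/side0.png

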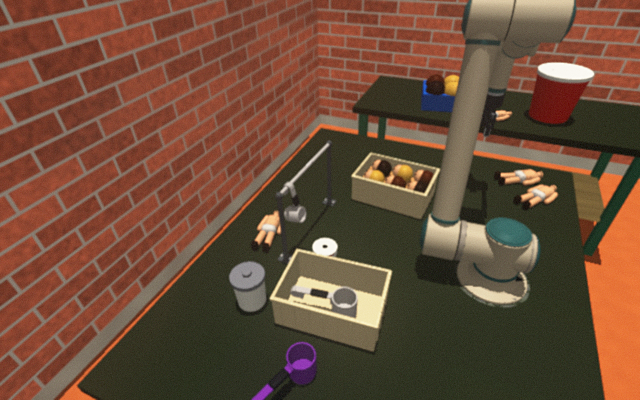

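The steel dipper is in the left crate: cup at (244,258), grip at (239,231), hook end at (238,205). The reel is at (320,206), the rail posts' tops are at (287,147) and (435,155), and the small dipper is at about (310,155).

```bash
python3 - <<'E'
from h import *
c=eyes.get_calibration("top")
n=dict(cup=(244,258,.086),grip=(239,231,.078),hook=(238,205,.08),postL=(287,147,.28),postR=(435,155,.28),reel=(320,206,.03),c1=(202,190,.12),c2=(276,187,.12),c3=(283,299,.12),c4=(207,303,.12),tub=(220,155,.135),doll=(325,128,.04),baseR=(411,175,0),baseL=(293,170,0),sm=(305,148,.28))
for k,v in n.items(): print(k,at_z(c,[v[:2]],v[2])[0].round(3))
im=cv2.imread('pics/top0.png')
a=cv2.resize(im[180:310,190:300],None,fx=4,fy=4,interpolation=2); b=cv2.resize(im[110:220,270:450],None,fx=4,fy=4,interpolation=2)[:, :]
cv2.imwrite('pics/a.png',a)
E
```

```text
cup [0.395 0.315 0.086]
grip [0.471 0.333 0.078]
hook [0.545 0.338 0.08 ]
postL [0.667 0.186 0.28 ]
postR [ 0.65  -0.176  0.28 ]
reel [0.55  0.103 0.03 ]
c1 [0.582 0.432 0.12 ]
c2 [0.592 0.226 0.12 ]
c3 [0.287 0.201 0.12 ]
c4 [0.275 0.406 0.12 ]
tub [0.679 0.382 0.135]
doll [0.786 0.09  0.04 ]
baseR [ 0.651 -0.176  0.   ]
baseL [0.664 0.187 0.   ]
sm [0.665 0.142 0.28 ]
```

View pics/a.png

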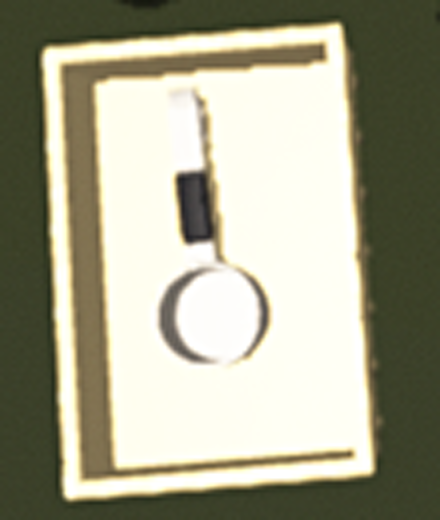

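Emit:
drive_tool(
  rows=[
    [[0,0,0],[4,4.5,1.2],8.5],
    [[0,0,0],[4,4.5,1.2],8.5],
    [[0,0,0],[4,4.5,1.2],8.5],
    [[0,0,0],[4,4.5,1.2],8.5],
    [[0,0,0],[4,4.5,1.2],8.5],
    [[0,0,0],[1.2,5.8,0],8.5],
    [[0,0,0],[1.2,5.8,0],8.5],
    [[0,0,0],[1.2,5.8,0],8.5],
  ],
  force=100,
)

```text
clock: 1.1
position: [0.3636, -0.1597, 0.2735]
ee_rot: [-0.0, 0.994, 0.111, 0.0]
contact_force: [1.3, -0.2, 0.2]
width: 0.0852
gripper_force: 0.0
```

Emit:
drive_tool(
  rows=[
    [[0,0,0],[1,5.8,0],8.5],
    [[0,0,0],[1,5.8,0],8.5],
    [[0,0,0],[1,5.8,0],8.5],
    [[0,0,0],[1,5.8,0],8.5],
    [[0,0,0],[1,5.8,0],8.5],
    [[0,0,0],[1,5.8,0],8.5],
    [[0,0,0],[1,5.8,0],8.5],
    [[0,0,0],[0,4,0],8.5],
  ],
)

```text
clock: 2.1
position: [0.4336, 0.2868, 0.273]
ee_rot: [0.0, 0.994, 0.112, -0.0]
contact_force: [1.5, 0.5, 0.3]
width: 0.0847
gripper_force: 0.0
```

```bash
python3 - <<'E'
from h import *
s=manip.get_state(); print({k:np.round(s[k],3) for k in ("clock","qpos","position","ee_rot","contact_force")})
c,_=snap("wrist","w1.png")
print(proj(c,[[.395,.317,.086],[.473,.333,.078],[.548,.345,.08]]).round())
E
```

```text
{'clock': np.float64(2.1), 'qpos': array([0.45 , 0.164, 1.509, 0.   , 1.469, 1.796]), 'position': array([0.434, 0.287, 0.273]), 'ee_rot': array([ 0.   ,  0.994,  0.112, -0.   ]), 'contact_force': array([1.501, 0.524, 0.337])}
[[281. 205.]
 [281. 131.]
 [285.  55.]]
```

View pics/w1.png

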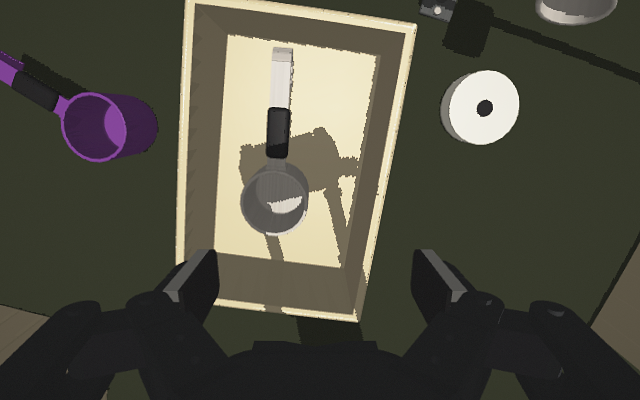

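The wrist view shows the dipper with its cup rim centred near (275,200), the black grip at (278,132) and the hook end at (283,50).

```bash
python3 - <<'E'
from h import *
c=eyes.get_calibration("wrist")
P=at_z(c,[(275,200),(277.5,132),(282.5,49)],np.array([.086,.085,.083])); print(P.round(4))
d=P[2]-P[0]; y=np.arctan2(d[1],d[0]); print(y, y+np.pi/2-np.pi, np.hypot(*d[:2]), np.hypot(*(P[1]-P[0])[:2]))
g=P[0][:2]+.077*np.array([np.cos(y),np.sin(y)]); print(g)
E
```

```text
[[0.3981 0.3298 0.086 ]
 [0.4709 0.3418 0.085 ]
 [0.5523 0.3536 0.083 ]]
0.15300962336472806 -1.4177867034301685 0.1559433658545669 0.07377044677362987
[0.47424697 0.34155457]
```

Emit:
drive_tool(
  rows=[
    [[0,0,-0.07],[2.0,2.8,0],8.5],
    [[0,0,0],[1.9,2.7,-2.3],8.5],
    [[0,0,0],[0,0,-5],8.5],
    [[0,0,0],[0,0,-5],8.5],
    [[0,0,0],[0,0,-4],8.5],
    [[0,0,0],[0,0,-2.5],8.5],
    [[0,0,0],[0,0,-1.5],8.5],
    [[0,0,0],[0,0,0],8.5],
  ],
)

```text
clock: 3.15
position: [0.472, 0.3388, 0.0699]
ee_rot: [0.0, 0.997, 0.077, -0.001]
contact_force: [0.1, -0.7, -0.5]
width: 0.0852
gripper_force: 0.0
```

Emit:
drive_tool(
  rows=[
    [[0,0,0],[0,0,0],1],
    [[0,0,0],[0,0,0],1],
    [[0,0,0],[0,0,0],1],
    [[0,0,0],[0,0,0],1],
    [[0,0,0],[0,0,0],1],
    [[0,0,0],[0,0,0],1],
    [[0,0,0],[0,0,0.5],1],
    [[0,0,0],[0,0,0.5],1],
  ],
)

```text
clock: 4.15
position: [0.4727, 0.3394, 0.0811]
ee_rot: [0.0, 0.997, 0.077, 0.0]
contact_force: [-0.2, -0.1, 0.6]
width: 0.01
gripper_force: 0.0
```

```bash
python3 - <<'E'
from h import *
s=manip.get_state(); print(s["clock"],s["width"],s["gripper_force"],s["position"])
cw,w=snap("wrist","w2.png"); ct,t=snap("top","t2.png"); cs,sd=snap("side","s2.png")
a=cv2.resize(t[170:310,180:340],None,fx=2.5,fy=2.5); b=cv2.resize(sd[230:350,260:420],None,fx=2.5,fy=2.5)
n=np.zeros((250,800,3),np.uint8); n[:,:400]=cv2.resize(w,(400,250))
m=np.zeros((600,800,3),np.uint8); m[:350,:400]=a; m[:300,400:]=b; m[350:,:400]=n[:,:400]
cv2.imwrite('pics/m2.png',m[:,:,::-1])
E
```

```text
4.15 0.010029239961330923 0.0 [0.4726645  0.33935682 0.0810972 ]
```

View pics/m2.png

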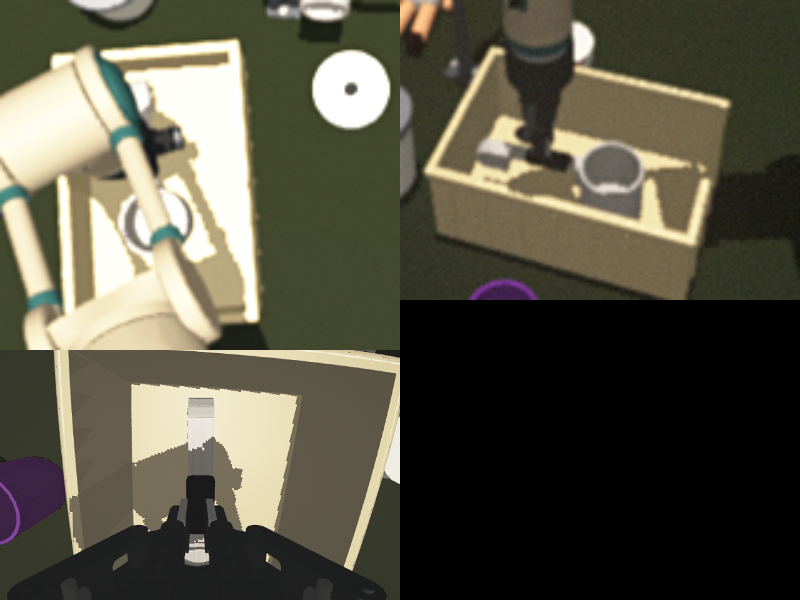

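The montage shows the gripper centred over the handle, but I can't tell whether the fingers are around the grip, so I'll zoom in.

```bash
python3 - <<'E'
import cv2
im=cv2.imread('pics/w2.png'); cv2.imwrite('pics/w2z.png',cv2.resize(im[180:380,220:420],None,fx=3,fy=3,interpolation=2)*1)
E
```

```text
(no output)
```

View pics/w2z.png

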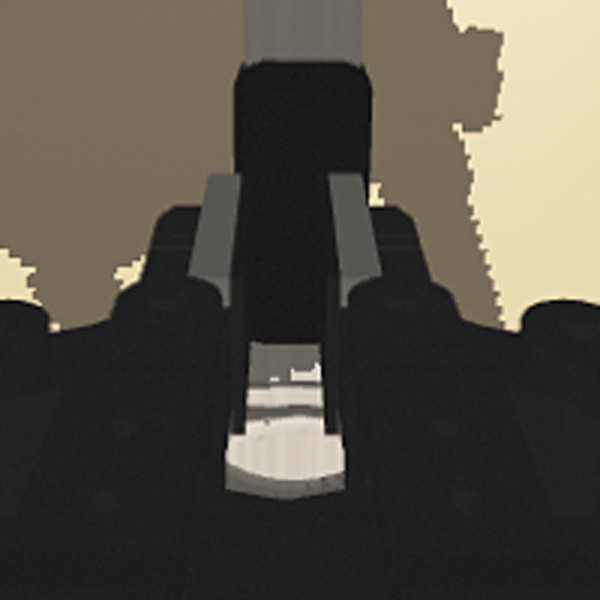

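The pads overlap the grip with a gap narrower than 24 mm, so they closed above the handle. I'll open, go lower and close again, watching the width.

Emit:
drive_tool(
  rows=[
    [[0,0,0],[0,0,1],7],
    [[0,0,0],[0,0,0],7],
    [[0,0,0],[0,0,0],7],
    [[0,0,0],[0,0,0],7],
  ],
)

```text
clock: 4.8
position: [0.4724, 0.3392, 0.0905]
ee_rot: [0.0, 0.997, 0.077, -0.0]
contact_force: [-0.1, 0.2, 0.3]
width: 0.0699
gripper_force: 0.0
```

Emit:
drive_tool(
  rows=[
    [[0,0,0],[0,0,0],7],
    [[0,0,0],[0,0.2,-1.3],7],
    [[0,0,0],[0,0,-1.6],7],
    [[0,0,0],[0,0,0],1],
    [[0,0,0],[0,0,0],1],
  ],
)

```text
clock: 5.42
position: [0.4725, 0.3413, 0.0613]
ee_rot: [0.0, 0.997, 0.077, -0.0]
contact_force: [-1.0, 0.3, 0.5]
width: 0.0341
gripper_force: 0.0
```

Emit:
drive_tool(
  rows=[
    [[0,0,0],[0,0,0],1],
    [[0,0,0],[0,0,0],1],
    [[0,0,0],[0,0,0],1],
    [[0,0,0],[0,0,0],1],
  ],
)

```text
clock: 5.92
position: [0.4731, 0.3414, 0.0622]
ee_rot: [-0.0, 0.997, 0.077, 0.001]
contact_force: [1.6, -1.0, 3.7]
width: 0.0202
gripper_force: 97.7
```

Emit:
drive_tool(
  rows=[
    [[0,0,0],[0,0,0.8],1],
    [[0,0,0],[0,0,1.5],1],
    [[0,0,0],[0,0,2.5],1],
    [[0,0,0],[0,0,3],1],
    [[0,0,0],[0,0,3],1],
    [[0,0,0],[0,0,3],1],
    [[0,0,0],[0,0,3],1],
    [[0,0,0],[0,0,1],1],
  ],
  force=115,
)

```text
clock: 6.92
position: [0.4733, 0.3419, 0.2424]
ee_rot: [-0.001, 0.997, 0.077, 0.002]
contact_force: [0.4, -0.2, -2.2]
width: 0.0191
gripper_force: 112.9
```

```bash
python3 - <<'E'
from h import *
s=manip.get_state(); print(s["clock"],s["width"],s["gripper_force"],s["position"],s["contact_force"],s["moment"],s["qpos"])
cs,sd=snap("side","s3.png"); cw,w=snap("wrist","w3.png")
m=np.zeros((600,640,3),np.uint8); m[:250,:400]=cv2.resize(w,(400,250)); m[250:,:]=cv2.resize(sd[180:355,220:540],None,fx=2,fy=2)
cv2.imwrite('pics/m3.png',m[:,:,::-1])
E
```

```text
6.925 0.01912409329789943 112.92658366961405 [0.47333117 0.34192556 0.24239819] [ 0.40636008 -0.15919279 -2.19477214] [-0.02808048 -0.19900655  0.01166832] [5.06334887e-01 2.72680382e-01 1.43852963e+00 1.83869325e-04
 1.42599266e+00 1.92320872e+00]
```

View pics/m3.png

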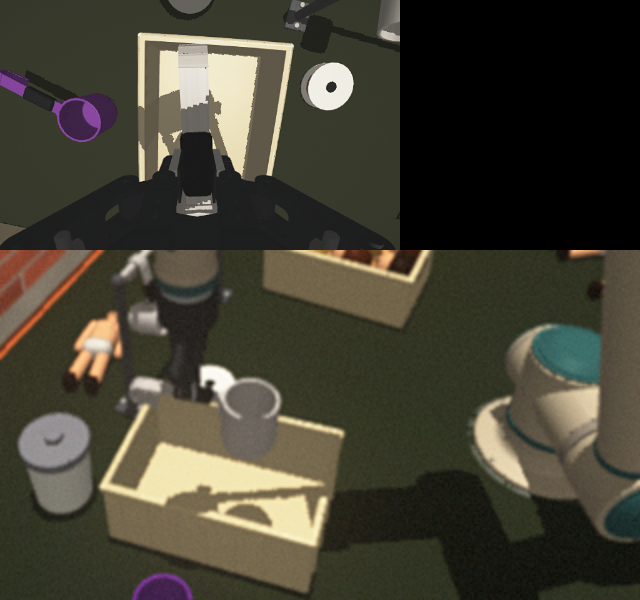

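The dipper is held level, clear above the crate. Next I'll carry it to the open bench at about (0.36, 0).

Emit:
drive_tool(
  rows=[
    [[0,0,-0.025],[-0.7,-2.2,0],1],
    [[0,0,-0.025],[-1.4,-4.4,0],1],
    [[0,0,-0.025],[-1.7,-5,0],1],
    [[0,0,-0.025],[-1.8,-5.2,0],1],
    [[0,0,-0.025],[-1.8,-5.2,0],1],
    [[0,0,-0.025],[-1.7,-5,0],1],
    [[0,0,-0.025],[-1.4,-4.5,0],1],
    [[0,0,-0.025],[-0.8,-2.6,0],1],
  ],
)

```text
clock: 8.02
position: [0.3576, -0.0011, 0.2385]
ee_rot: [-0.0, 1.0, -0.024, -0.001]
contact_force: [0.3, 0.4, -2.7]
width: 0.019
gripper_force: 113.0
```

Emit:
drive_tool(
  rows=[
    [[0,0,0],[0,0,-3],1],
    [[0,0,0],[0,0,-4],1],
    [[0,0,0],[0,0,-4],1],
    [[0,0,0],[0,0,-3],1],
    [[0,0,0],[0,0,-2.2],1],
    [[0,0,0],[0,0,-1],1],
    [[0,0,0],[0,0,-0.5],1],
    [[0,0,0],[0,0,0],1],
  ],
)

```text
clock: 9.02
position: [0.3598, 0.0003, 0.0628]
ee_rot: [0.0, 1.0, -0.023, 0.0]
contact_force: [0.0, 0.7, -3.2]
width: 0.0194
gripper_force: 113.1
```

Emit:
drive_tool(
  rows=[
    [[0,0,0],[0,0,-0.3],1],
    [[0,0,0],[0,0,-0.3],1],
    [[0,0,0],[0,0,0],1],
  ],
)

```text
clock: 9.4
position: [0.3606, 0.0001, 0.0571]
ee_rot: [0.0, 1.0, -0.023, 0.001]
contact_force: [1.7, 0.6, -0.6]
width: 0.0189
gripper_force: 113.4
```

Emit:
drive_tool(
  rows=[
    [[0,0,0],[0,0,0],2.4],
    [[0,0,0],[0,0,0],3.5],
    [[0,0,0],[0,0,0],6],
    [[0,0,0],[0,0,0],6],
    [[0,0,0],[0,0,0],6],
    [[0,0,0],[0,0,0],6],
  ],
)

```text
clock: 10.15
position: [0.3595, 0.0003, 0.0567]
ee_rot: [0.0, 1.0, -0.023, -0.0]
contact_force: [-0.3, 0.0, 0.5]
width: 0.06
gripper_force: 0.0
```

```bash
python3 - <<'E'
from h import *
s=manip.get_state(); print(s["clock"],s["width"],s["gripper_force"],s["position"],s["contact_force"],s["qpos"])
cs,sd=snap("side","s4.png"); cw,w=snap("wrist","w4.png")
m=np.zeros((600,640,3),np.uint8); m[:250,:400]=cv2.resize(w,(400,250)); m[250:,:]=cv2.resize(sd[180:355,220:540],None,fx=2,fy=2)
cv2.imwrite('pics/m4.png',m[:,:,::-1])
E
```

```text
10.15 0.06001429887809271 0.0 [3.59548135e-01 3.28984706e-04 5.67085607e-02] [-0.28933523  0.030734    0.47079268] [-1.93226464e-01  1.21133561e-01  2.16966724e+00 -1.19864695e-04
  8.50935326e-01  1.42385393e+00]
```

View pics/m4.png

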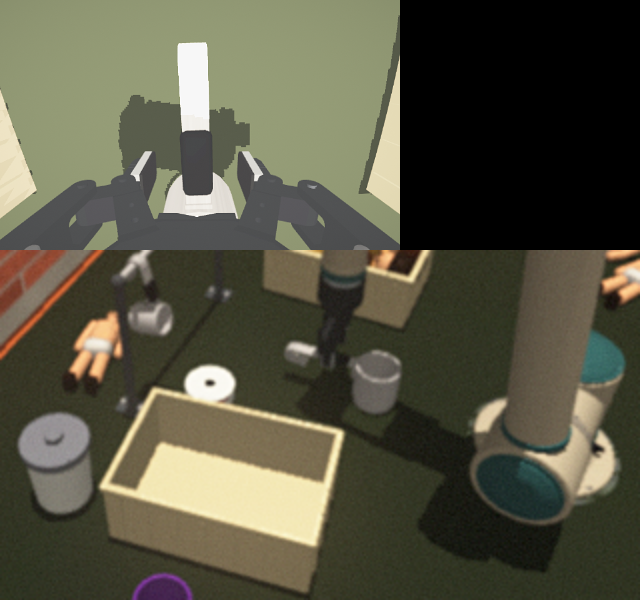

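The dipper stands free on the bench. I'll tilt the tool by 0.6 rad about the handle and take the grip again.

Emit:
drive_tool(
  rows=[
    [[0.007,0.15,0],[-0.2,0,0.1],6],
    [[0.007,0.15,0],[-0.2,0,0.1],6],
    [[0.007,0.15,0],[-0.2,0,0.1],6],
    [[0.007,0.15,0],[-0.2,0,0],6],
    [[0,0,0],[0,0,0],6],
  ],
)

```text
clock: 10.88
position: [0.3533, 0.0001, 0.0576]
ee_rot: [-0.007, 0.955, -0.022, -0.296]
contact_force: [-0.6, 0.1, -0.0]
width: 0.0601
gripper_force: 0.0
```

```bash
python3 - <<'E'
from h import *
from scipy.optimize import least_squares
s=manip.get_state(); print(s["position"],s["ee_rot"],s["contact_force"],s["qpos"].round(3))
D=[((.27656,1.50599,1.36072),.5702,.2129),((.164,1.509,1.469),.5157,.2731),((.27268,1.43853,1.42599),.5797,.2424),((.12113,2.16967,.85094),.3527,.0567)]
q=s["qpos"];p=s["position"]; D.append((q[[1,2,4]],np.sqrt(p[0]**2+p[1]**2-.0695**2),p[2]))
def f(x):
    h,a,L1,L2,L3,e=x;o=[]
    for (q2,q3,q5),r,z in D:
        A,B,C=q2,q2+q3,q2+q3+q5
        o+=[a+L1*np.sin(A)+L2*np.sin(B)+L3*np.sin(C)+e*np.cos(B)-r,h+L1*np.cos(A)+L2*np.cos(B)+L3*np.cos(C)-e*np.sin(B)-z]
    return o
for free in (0,):
    r=least_squares(lambda v:f([v[0],0,v[1],v[2],v[3],v[4]]),[.2,.45,.45,.3,0.]);print(r.x.round(4),np.abs(r.fun).max())
    r2=least_squares(lambda v:f([v[0],0,v[1],v[2],v[3],0]),[.2,.45,.45,.3]);print(r2.x.round(4),np.abs(r2.fun).max())
E
```

```text
[3.53256857e-01 1.13007712e-04 5.76200725e-02] [-0.00705639  0.95477527 -0.02190263 -0.29643662] [-0.64342334  0.13671372 -0.00174038] [-0.14   0.477  1.816 -0.053  1.449  1.5  ]
[0.1437 0.6269 0.4219 0.3855 0.0611] 0.00024345875807781775
[0.0998 0.6798 0.3939 0.4592] 0.025506633643215593
```

```bash
cat > ik.py <<'E'
import numpy as np
from scipy.optimize import least_squares
h,L1,L2,L3,e=0.1437,0.6269,0.4219,0.3855,0.0611
def ik(R,z,C,x0=(.2,1.8)):
    r=np.sqrt(R*R-.0695**2)
    g=lambda q:[L1*np.sin(q[0])+L2*np.sin(q[0]+q[1])+L3*np.sin(C)+e*np.cos(q[0]+q[1])-r,h+L1*np.cos(q[0])+L2*np.cos(q[0]+q[1])+L3*np.cos(C)-e*np.sin(q[0]+q[1])-z]
    s=least_squares(g,x0); return s.x.round(3),round(C-s.x.sum(),3),np.abs(s.fun).max().round(4)
E
python3 - <<'E'
from ik import *
for t in (.6,.8,1.0):
    C=np.pi+t-1.346
    print(t,ik(.64,.196,C),ik(.652,.25,C),ik(.56,.25,C), ik(.45,.3,C))
    for f in (.5,):print(ik(.45,.25,np.pi+t-.67))
E
```

```text
0.6 (array([0.097, 2.073]), np.float64(0.225), np.float64(0.0)) (array([0.051, 1.964]), np.float64(0.38), np.float64(0.0)) (array([-0.099,  2.108]), np.float64(0.386), np.float64(0.0)) (array([-0.353,  2.136]), np.float64(0.612), np.float64(0.0))
(array([0.022, 1.73 ]), np.float64(1.32), np.float64(0.0))
0.8 (array([0.133, 1.89 ]), np.float64(0.572), np.float64(0.0)) (array([0.104, 1.779]), np.float64(0.713), np.float64(0.0)) (array([-0.041,  1.932]), np.float64(0.705), np.float64(0.0)) (array([-0.266,  1.976]), np.float64(0.886), np.float64(0.0))
(array([0.143, 1.599]), np.float64(1.53), np.float64(0.0))
1.0 (array([0.206, 1.706]), np.float64(0.884), np.float64(0.0)) (array([0.188, 1.59 ]), np.float64(1.017), np.float64(0.0)) (array([0.046, 1.759]), np.float64(0.991), np.float64(0.0)) (array([-0.161,  1.824]), np.float64(1.132), np.float64(0.0))
(array([0.266, 1.48 ]), np.float64(1.725), np.float64(0.0))
```

Emit:
drive_tool(
  rows=[
    [[0.005,0.1,0],[-0.35,0,0.3],6],
    [[0,0,0],[0,0,0],6],
    [[0,0,0],[0,0,0],1],
    [[0,0,0],[0,0,0],1],
    [[0,0,0],[0,0,0],1],
    [[0,0,0],[0,0,0],1],
    [[0,0,0],[0,0,0],1],
    [[0,0,0],[0,0,0],1],
  ],
  force=120,
)

```text
clock: 11.88
position: [0.3488, 0.0002, 0.0633]
ee_rot: [-0.008, 0.939, -0.022, -0.342]
contact_force: [3.4, -0.7, 6.2]
width: 0.0182
gripper_force: 117.7
```

Emit:
drive_tool(
  rows=[
    [[0,0,0],[-0.5,0,1],1],
    [[-0.004,-0.08,0],[-0.5,0,2],1],
    [[-0.005,-0.12,0],[0,0,2.5],1],
    [[-0.005,-0.12,0],[0,0,2.5],1],
    [[-0.005,-0.12,0],[0,0,2.5],1],
    [[-0.005,-0.12,0],[0.5,0,2.5],1],
    [[-0.005,-0.12,0],[1,0,2.5],1],
    [[-0.004,-0.1,0],[1,0,2],1],
  ],
)

```text
clock: 12.88
position: [0.3614, 0.0007, 0.2383]
ee_rot: [-0.001, 0.999, -0.022, 0.041]
contact_force: [-0.1, -1.1, -2.4]
width: 0.0185
gripper_force: 117.8
```

```bash
python3 - <<'E'
from h import *
s=manip.get_state(); print({k:np.round(s[k],3) for k in ("clock","qpos","position","ee_rot","contact_force","width","gripper_force")})
E
```

```text
{'clock': np.float64(12.875), 'qpos': array([-0.209, -0.125,  1.894,  0.017,  1.291,  1.402]), 'position': array([0.361, 0.001, 0.238]), 'ee_rot': array([-0.001,  0.999, -0.022,  0.041]), 'contact_force': array([-0.093, -1.087, -2.385]), 'width': np.float64(0.018), 'gripper_force': np.float64(117.8)}
```

Emit:
drive_tool(
  rows=[
    [[-0.005,-0.1,0],[1,0,0.5],1],
    [[-0.006,-0.13,0],[2,-0.3,0.3],1],
    [[-0.006,-0.13,0],[2.8,-0.4,0.2],1],
    [[-0.006,-0.13,0],[3,-0.4,0.2],1],
    [[-0.004,-0.076,0],[3,-0.4,0.2],1],
    [[0,0,0],[2.8,-0.3,0],1],
    [[0,0,0],[2,-0.2,0],1],
    [[0,0,0],[1.5,0,0],1],
  ],
)

```text
clock: 13.88
position: [0.5441, -0.0195, 0.2508]
ee_rot: [0.006, 0.948, -0.021, 0.316]
contact_force: [1.0, -0.5, -2.9]
width: 0.0184
gripper_force: 118.2
```

```bash
python3 - <<'E'
from h import *
s=manip.get_state(); print({k:np.round(s[k],3) for k in ("clock","qpos","position","ee_rot","contact_force","width","gripper_force")})
cs,sd=snap("side","s5.png"); ct,t=snap("top","t5.png"); cw,w=snap("wrist","w5.png")
m=np.zeros((600,800,3),np.uint8)
m[:350,:400]=cv2.resize(sd[120:260,260:420],None,fx=2.5,fy=2.5)
m[:250,400:]=cv2.resize(t[100:200,280:440],None,fx=2.5,fy=2.5)
m[350:,:400]=cv2.resize(w,(400,250))
cv2.imwrite('pics/m5.png',m[:,:,::-1])
E
```

```text
{'clock': np.float64(13.875), 'qpos': array([-0.254, -0.103,  2.039,  0.232,  0.585,  1.208]), 'position': array([ 0.544, -0.019,  0.251]), 'ee_rot': array([ 0.006,  0.948, -0.021,  0.316]), 'contact_force': array([ 0.973, -0.464, -2.857]), 'width': np.float64(0.018), 'gripper_force': np.float64(118.189)}
```

View pics/m5.png

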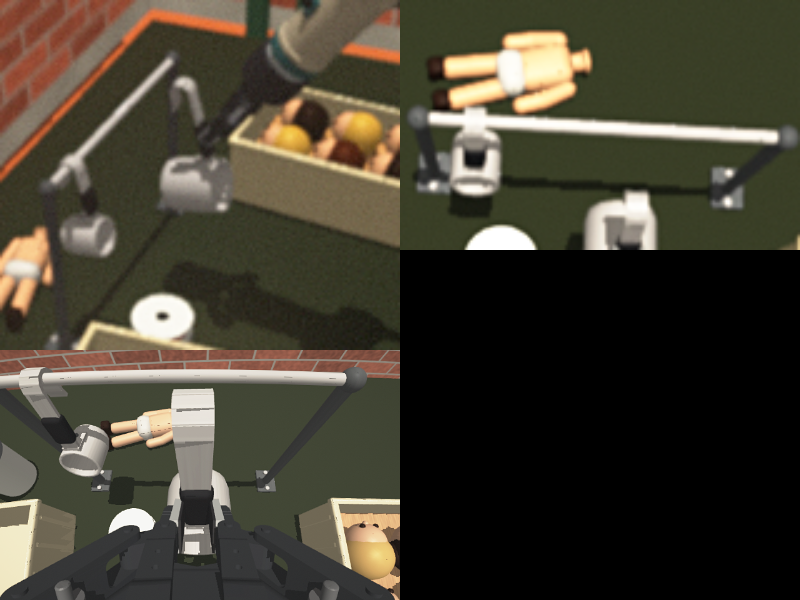

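The hook end shows at about (375,177) in the top picture, the bend top at about (333,151) in the side picture, and the bend's outer edge spans 275–344 at row 64 in the wrist picture. I'll compare these with the predicted pixels.

```bash
cat > dip.py <<'E'
from h import *
from scipy.spatial.transform import Rotation as Ro
def tool(s):
    w,x,y,z=s["ee_rot"]; return Ro.from_quat([x,y,z,w]).as_matrix()
def pose(s,dx=0,dz=0,th=0,back=.015):
    # dipper pose: tool tilt t=.7 at grasp, dipper y = -/+ tool y
    T=tool(s); xt,yt,zt=T.T
    # at grasp: zt=(-sin t,0,-cos t) in dipper, so dipper axes in the tool frame:
    t=.7+th; zd=-np.cos(t)*zt+np.sin(t)*xt*1; xd=-np.sin(t)*zt-np.cos(t)*xt*-1
    R=np.c_[xd,np.cross(zd,xd),zd]
    G=s["position"]-back*zt
    return R,G-R@np.array([.077+dx,0,.072+dz])
E
python3 - <<'E'
from dip import *
s=manip.get_state(); R,o=pose(s); print(R.round(3),o.round(3)); print('slant',np.arctan2(R[0,0],R[2,0]),'hook',(o+R@[.155,0,.059]).round(4))
P={'bend':(.165,0,.059),'bendL':(.165,.01,.059),'bendR':(.165,-.01,.059),'top':(.155,0,.074),'lip':(.126,0,.044),'rimN':(0,.038,.08),'cupc':(0,0,.04),'gripfar':(.104,0,.079),'gripnear':(.05,0,.079)}
for c in("side","top","wrist"):
    cal=eyes.get_calibration(c); print(c,{k:proj(cal,o+R@np.array(v))[0].round(1).tolist() for k,v in P.items()})
E
```

```text
[[ 0.224  0.007  0.055]
 [-0.011  0.17  -0.004]
 [ 0.975  0.     0.998]] [ 0.514 -0.018  0.116]
slant 0.22574223671469099 hook [ 0.5518 -0.0198  0.3262]
side {'bend': [336.6, 154.5], 'bendL': [336.4, 154.7], 'bendR': [336.8, 154.2], 'top': [337.0, 153.2], 'lip': [339.1, 168.7], 'rimN': [344.9, 192.5], 'cupc': [346.0, 200.7], 'gripfar': [339.9, 165.5], 'gripnear': [343.0, 179.4]}
top {'bend': [374.4, 190.0], 'bendL': [373.7, 190.0], 'bendR': [375.2, 190.0], 'top': [374.7, 190.3], 'lip': [371.4, 197.1], 'rimN': [364.5, 211.3], 'cupc': [365.3, 213.7], 'gripfar': [372.1, 197.6], 'gripnear': [369.3, 205.2]}
wrist {'bend': [318.0, 139.5], 'bendL': [312.2, 139.5], 'bendR': [323.7, 139.5], 'top': [318.2, 133.6], 'lip': [316.9, 224.8], 'rimN': [306.3, 303.1], 'cupc': [315.9, 310.2], 'gripfar': [317.2, 221.6], 'gripnear': [316.5, 274.3]}
```

```bash
sed -i 's/zd=-np.cos.*/xd=np.cos(t)*xt-np.sin(t)*zt; zd=-np.sin(t)*xt-np.cos(t)*zt/' dip.py
cat > cmp.py <<'E'
from dip import *
s=manip.get_state(); R,o=pose(s); print(R.round(3),o.round(3)); print('slant',np.arctan2(R[0,0],R[2,0]),'hook',(o+R@[.155,0,.059]).round(4))
P={'bend':(.165,0,.059),'bendL':(.165,.01,.059),'bendR':(.165,-.01,.059),'top':(.155,0,.074),'lip':(.126,0,.044),'rimN':(0,.038,.08),'cupc':(0,0,.04),'gripfar':(.104,0,.079),'gripnear':(.05,0,.079)}
for c in("side","top","wrist"):
    cal=eyes.get_calibration(c); print(c,{k:proj(cal,o+R@np.array(v))[0].round(1).tolist() for k,v in P.items()})
E
python3 cmp.py
```

```text
[[ 0.224  0.043 -0.974]
 [-0.011  0.999  0.041]
 [ 0.975  0.002  0.224]] [ 0.588 -0.021  0.172]
slant 0.22574223671469099 hook [ 0.5652 -0.0204  0.3362]
side {'bend': [332.9, 151.0], 'bendL': [331.6, 152.4], 'bendR': [334.2, 149.6], 'top': [337.6, 153.7], 'lip': [331.3, 161.4], 'rimN': [343.5, 199.5], 'cupc': [337.6, 192.8], 'gripfar': [341.9, 167.4], 'gripnear': [344.9, 181.2]}
top {'bend': [375.2, 183.5], 'bendL': [370.8, 183.3], 'bendR': [379.6, 183.7], 'top': [374.6, 191.3], 'lip': [373.0, 183.8], 'rimN': [352.0, 214.1], 'cupc': [366.7, 200.4], 'gripfar': [371.7, 200.9], 'gripnear': [368.9, 208.3]}
wrist {'bend': [318.1, 80.2], 'bendL': [283.0, 80.3], 'bendR': [353.2, 80.3], 'top': [318.2, 142.9], 'lip': [317.0, 141.0], 'rimN': [259.2, 316.5], 'cupc': [316.0, 261.3], 'gripfar': [317.1, 242.9], 'gripnear': [316.5, 289.4]}
```

```bash
python3 - <<'E'
from dip import *
s=manip.get_state(); im=cv2.imread('pics/w5.png').mean(2)
print('wrist col318:',[(r,int(im[r,316:321].mean())) for r in range(50,310,6)])
t=cv2.imread('pics/t5.png').mean(2); print('top col375:',[(r,int(t[r,374:377].mean())) for r in range(170,196)])
print('top row182:',t[182,364:388].astype(int).tolist())
a=np.linspace(0,np.pi,60); 
for th in (-.1,0,.1):
  for dx in (0,.005):
    R,o=pose(s,th=th,dx=dx)
    C=np.c_[.155+.015*np.sin(a),0*a,.059+.015*np.cos(a)]
    for c in("side","wrist","top"):
        p=proj(eyes.get_calibration(c),o+C@R.T); print(th,dx,c,p[p[:,1].argmin()].round(1),end=' ')
    print(proj(eyes.get_calibration("wrist"),o+np.array([[.104,0,.079],[.104,0,.075]])@R.T).round(0).tolist())
E
```

```text
wrist col318: [(50, 106), (56, 62), (62, 244), (68, 218), (74, 227), (80, 226), (86, 227), (92, 237), (98, 229), (104, 227), (110, 227), (116, 231), (122, 176), (128, 170), (134, 170), (140, 173), (146, 127), (152, 132), (158, 137), (164, 137), (170, 138), (176, 138), (182, 137), (188, 137), (194, 137), (200, 137), (206, 137), (212, 137), (218, 136), (224, 47), (230, 51), (236, 41), (242, 33), (248, 33), (254, 34), (260, 34), (266, 33), (272, 33), (278, 31), (284, 159), (290, 227), (296, 118), (302, 118), (308, 187)]
top col375: [(170, 53), (171, 53), (172, 50), (173, 33), (174, 20), (175, 26), (176, 94), (177, 188), (178, 232), (179, 238), (180, 244), (181, 251), (182, 253), (183, 253), (184, 247), (185, 237), (186, 235), (187, 227), (188, 200), (189, 174), (190, 134), (191, 128), (192, 139), (193, 144), (194, 148), (195, 153)]
top row182: [236, 239, 241, 242, 243, 236, 239, 253, 253, 253, 253, 253, 253, 255, 255, 198, 83, 48, 48, 53, 53, 51, 54, 54]
-0.1 0 side [330.5 150.1] -0.1 0 wrist [317.8  47.3] -0.1 0 top [374.9 175.8] [[317.0, 236.0], [317.0, 228.0]]
-0.1 0.005 side [331.  151.4] -0.1 0.005 wrist [317.7  62.6] -0.1 0.005 top [374.6 176.8] [[317.0, 243.0], [317.0, 235.0]]
0 0 side [332.5 149.6] 0 0 wrist [318.  56.] 0 0 top [374.9 178.6] [[317.0, 243.0], [317.0, 234.0]]
0 0.005 side [332.8 151. ] 0 0.005 wrist [317.9  71.1] 0 0.005 top [374.6 179.4] [[317.0, 249.0], [317.0, 240.0]]
0.1 0 side [334.7 149.4] 0.1 0 wrist [318.2  68.6] 0.1 0 top [375.  181.6] [[317.0, 250.0], [317.0, 240.0]]
0.1 0.005 side [334.9 150.7] 0.1 0.005 wrist [318.   82.9] 0.1 0.005 top [374.7 182.3] [[317.0, 254.0], [317.0, 245.0]]
```

```bash
cat > ov.py <<'E'
from dip import *
def outl():
    a=np.linspace(0,2*np.pi,40); L=[]
    for z in (0,.08): L.append(np.c_[.038*np.cos(a),.038*np.sin(a),0*a+z])
    b=np.linspace(np.pi/2,-np.pi/2,15)
    prof=np.r_[[[.104,.074]],np.c_[.155+.015*np.cos(b),.059+.015*np.sin(b)],[[.126,.044]]]
    for y in (-.01,.01): L.append(np.c_[prof[:,0],0*prof[:,0]+y,prof[:,1]])
    L.append(np.array([[.05,-.012,.079],[.104,-.012,.079],[.104,.012,.079],[.05,.012,.079],[.05,-.012,.079]]))
    return L
def panel(f,cal,x0,y0,w,h,k,poses):
    im=cv2.resize(cv2.imread('pics/'+f)[y0:y0+h,x0:x0+w],None,fx=k,fy=k,interpolation=2)
    for (R,o),col in poses:
        for l in outl():
            p=((proj(cal,o+l@R.T)-[x0,y0]+.5)*k).astype(np.int32); cv2.polylines(im,[p],False,col,1)
    return im
if __name__=='__main__':
    s=manip.get_state(); ps=[(pose(s),(0,255,0)),(pose(s,dx=.005,th=-.1),(0,0,255))]
    g=eyes.get_calibration; m=np.zeros((600,800,3),np.uint8)
    m[:300,:300]=panel('s5.png',g('side'),312,140,50,50*1,6,ps)[:300]; 
    m[:420,:300]=panel('s5.png',g('side'),312,140,50,70,6,ps)
    m[:320,300:800]=panel('t5.png',g('top'),340,168,62,40,8,ps)[:320,:500] if 0 else cv2.copyMakeBorder(panel('t5.png',g('top'),340,168,62,40,8,ps),0,0,0,4,0)
    m[320:,400:]=panel('w5.png',g('wrist'),220,50,200,140,2,ps)
    cv2.imwrite('pics/ov5.png',m)
E
python3 ov.py
```

```text
(no output)
```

View pics/ov5.png

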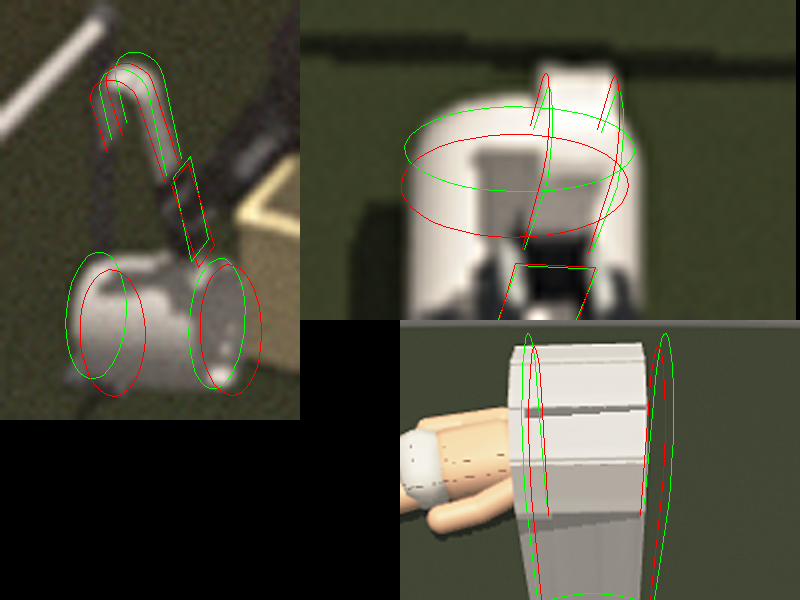

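The overlay shows the slant matching the model (green), with the real dipper about 3 mm lower and 3 mm further forward. I'll move it over the bar.

Emit:
drive_tool(
  rows=[
    [[0,0,0],[1,0,0],1],
    [[0,0,0],[1.8,0,0],1],
    [[0,0,0],[1.8,0,0],1],
    [[0,0,0],[1.8,0,0],1],
    [[0,0,0],[1.6,0,0],1],
    [[0,0,0],[1.2,0,0],1],
    [[0,0,0],[0.8,0,0],1],
    [[0,0,0],[0,0,0],1],
  ],
)

```text
clock: 15.02
position: [0.6443, -0.0197, 0.2514]
ee_rot: [0.006, 0.948, -0.021, 0.317]
contact_force: [-1.5, -0.0, -3.1]
width: 0.0187
gripper_force: 118.2
```

```bash
python3 - <<'E'
from dip import *
s=manip.get_state(); print({k:np.round(s[k],3) for k in ("clock","qpos","position","ee_rot","contact_force","moment","gripper_force")})
c,t=snap("top","t6.png"); snap("side","s6.png"); snap("wrist","w6.png")
R,o=pose(s); print('slant',np.arctan2(R[0,0],R[2,0]),'hook',(o+R@[.155,0,.059]).round(4))
g=t.astype(float).mean(2)
for col in (345,355,362,388,395,405): # bar rows (weighted)
    w=g[138:166,col]; w=np.clip(w-110,0,None); print(col,(w@np.arange(138,166)/max(w.sum(),1)).round(2),end=' ')
print(); print('top col',[(r,int(g[r,373:377].mean())) for r in range(136,164)])
a=np.linspace(0,np.pi,60);C=np.c_[.155+.015*np.sin(a),0*a,.059+.015*np.cos(a)]
p=proj(c,o+np.array([.003,0,-.003])+C@R.T); print('pred apex',p[p[:,1].argmin()],'bar',proj(c,[[.6573,-.02,.28]]),proj(c,[[.6573,-.02,.286]]), at_z(c,[(375,151.4)],.28))
E
```

```text
{'clock': np.float64(15.025), 'qpos': array([-0.193,  0.061,  1.881,  0.17 ,  0.566,  1.309]), 'position': array([ 0.644, -0.02 ,  0.251]), 'ee_rot': array([ 0.006,  0.948, -0.021,  0.317]), 'contact_force': array([-1.535, -0.023, -3.051]), 'moment': array([ 0.065,  0.724, -0.013]), 'gripper_force': np.float64(118.203)}
slant 0.2245078920602152 hook [ 0.6653 -0.0207  0.3366]
345 147.81 355 154.31 362 149.81 388 151.87 395 152.44 405 152.85 
top col [(136, 233), (137, 239), (138, 244), (139, 249), (140, 249), (141, 246), (142, 239), (143, 235), (144, 231), (145, 212), (146, 189), (147, 169), (148, 149), (149, 143), (150, 146), (151, 151), (152, 154), (153, 152), (154, 155), (155, 159), (156, 125), (157, 73), (158, 56), (159, 79), (160, 84), (161, 78), (162, 68), (163, 56)]
pred apex [374.58126616 135.02129655] bar [[371.12845163 151.50256163]] [[371.42598703 150.92985999]] [[ 0.65763212 -0.02946831  0.28      ]]
```

Emit:
drive_tool(
  rows=[
    [[0,0,0],[-0.1,0,-0.5],1],
    [[0,0,0],[-0.2,0,-0.8],1],
    [[0,0,0],[-0.2,0,-0.8],1],
    [[0,0,0],[-0.2,0,-0.8],1],
    [[0,0,0],[-0.1,0,-0.5],1],
    [[0,0,0],[-0.1,0,-0.4],1],
    [[0,0,0],[0,0,0],1],
  ],
)

```text
clock: 16.05
position: [0.6349, -0.0196, 0.2133]
ee_rot: [0.006, 0.948, -0.021, 0.317]
contact_force: [-1.2, 0.1, -1.9]
width: 0.0182
gripper_force: 118.3
```

```bash
python3 - <<'E'
from dip import *
s=manip.get_state(); print({k:np.round(s[k],3) for k in ("clock","qpos","position","ee_rot","contact_force","moment","gripper_force")})
R,o=pose(s); print('slant',np.arctan2(R[0,0],R[2,0]),'hook',(o+R@[.155,0,.059]).round(4))
E
```

```text
{'clock': np.float64(16.05), 'qpos': array([-0.197,  0.083,  1.962,  0.209,  0.466,  1.262]), 'position': array([ 0.635, -0.02 ,  0.213]), 'ee_rot': array([ 0.006,  0.948, -0.021,  0.317]), 'contact_force': array([-1.167,  0.057, -1.925]), 'moment': array([ 0.01 ,  0.668, -0.038]), 'gripper_force': np.float64(118.301)}
slant 0.2246821520841509 hook [ 0.6559 -0.0207  0.2984]
```

Emit:
drive_tool(
  rows=[
    [[0,0,0],[-0.1,0,-0.3],1],
    [[0,0,0],[-0.1,0,-0.3],1],
    [[0,0,0],[0,0,-0.2],1],
    [[0,0,0],[0,0,0],1],
  ],
)

```text
clock: 16.55
position: [0.633, -0.0197, 0.2054]
ee_rot: [0.006, 0.948, -0.021, 0.317]
contact_force: [-0.7, 0.1, -2.2]
width: 0.0187
gripper_force: 118.3
```

Emit:
drive_tool(
  rows=[
    [[0,0,0],[0,0,-0.1],1],
    [[0,0,0],[0,0,-0.1],1],
    [[0,0,0],[0,0,0],1],
  ],
)

```text
clock: 16.92
position: [0.6331, -0.0197, 0.2036]
ee_rot: [0.006, 0.948, -0.021, 0.318]
contact_force: [0.4, -0.5, -2.8]
width: 0.0186
gripper_force: 118.3
```

Emit:
drive_tool(
  rows=[
    [[0,0,0],[0,0,-0.1],1],
    [[0,0,0],[0,0,0],1],
    [[0,0,0],[0,0,0],1],
  ],
)

```text
clock: 17.3
position: [0.6331, -0.0197, 0.2027]
ee_rot: [0.006, 0.948, -0.021, 0.318]
contact_force: [0.7, 0.5, -2.8]
width: 0.0183
gripper_force: 118.3
```

Emit:
drive_tool(
  rows=[
    [[0,0,0],[0,0,-0.1],1],
    [[0,0,0],[0,0,-0.1],1],
    [[0,0,0],[0,0,0],1],
  ],
)

```text
clock: 17.68
position: [0.633, -0.0197, 0.2005]
ee_rot: [0.006, 0.948, -0.021, 0.317]
contact_force: [-0.0, -0.3, -3.1]
width: 0.0183
gripper_force: 118.3
```

Emit:
drive_tool(
  rows=[
    [[0,0,0],[0,0,-0.1],1],
    [[0,0,0],[0,0,-0.1],1],
    [[0,0,0],[0,0,0],1],
  ],
)

```text
clock: 18.05
position: [0.633, -0.0197, 0.1985]
ee_rot: [0.006, 0.948, -0.021, 0.317]
contact_force: [-0.9, -0.3, -2.9]
width: 0.0187
gripper_force: 118.3
```

Emit:
drive_tool(
  rows=[
    [[0,0,0],[0,0,-0.1],1],
    [[0,0,0],[0,0,0],1],
    [[0,0,0],[0,0,0],1],
  ],
)

```text
clock: 18.42
position: [0.6332, -0.0197, 0.1978]
ee_rot: [0.006, 0.948, -0.021, 0.318]
contact_force: [0.8, 0.9, -1.1]
width: 0.0186
gripper_force: 118.3
```

Emit:
drive_tool(
  rows=[
    [[0,0,0],[0,0,-0.1],1],
    [[0,0,0],[0,0,0],1],
  ],
)

```text
clock: 18.68
position: [0.6338, -0.0198, 0.1975]
ee_rot: [0.006, 0.948, -0.021, 0.318]
contact_force: [0.2, 0.9, -0.4]
width: 0.0185
gripper_force: 118.4
```

```bash
python3 - <<'E'
from dip import *
s=manip.get_state(); print({k:np.round(s[k],3) for k in ("clock","position","ee_rot","contact_force","moment","gripper_force")})
R,o=pose(s); print('slant',np.arctan2(R[0,0],R[2,0]),'hook',(o+R@[.155,0,.059]).round(4))
c,t=snap("top","t7.png");snap("side","s7.png");snap("wrist","w7.png")
print(manip.get_state()["contact_force"])
E
```

```text
{'clock': np.float64(18.675), 'position': array([ 0.634, -0.02 ,  0.198]), 'ee_rot': array([ 0.006,  0.948, -0.021,  0.318]), 'contact_force': array([ 0.226,  0.922, -0.436]), 'moment': array([0.044, 0.322, 0.04 ]), 'gripper_force': np.float64(118.376)}
slant 0.2221861552063621 hook [ 0.6546 -0.0208  0.2827]
[ 0.63695999 -0.11432891 -0.3937849 ]
```

Emit:
drive_tool(
  rows=[
    [[0,0,0],[0,0,-0.1],1],
    [[0,0,0],[0,0,0],1],
    [[0,0,0],[0,0,0],1],
  ],
)

```text
clock: 19.2
position: [0.6343, -0.02, 0.1971]
ee_rot: [0.007, 0.947, -0.021, 0.319]
contact_force: [2.3, 0.9, 3.7]
width: 0.0184
gripper_force: 118.5
```

```bash
python3 - <<'E'
from dip import *
F=[];M=[]
for i in range(4):
    eyes.get_image("top"); s=manip.get_state(); F.append(s["contact_force"]);M.append(s["moment"])
print(np.mean(F,0).round(2),np.std(F,0).round(2),np.mean(M,0).round(3),np.std(M,0).round(3),s["position"].round(4))
R,o=pose(s); print('slant',np.arctan2(R[0,0],R[2,0]))
E
```

```text
[2.6  1.26 3.97] [0.43 0.24 0.43] [ 0.13  -0.419  0.145] [0.023 0.076 0.045] [ 0.6343 -0.0199  0.1971]
slant 0.22088175602180465
```

Emit:
drive_tool(
  rows=[
    [[0,0,0],[0,0,0.08],1],
    [[0,0,0],[0,0,0],1],
    [[0,0,0],[0,0,0],1],
    [[0,0,0],[0,0,0],1],
  ],
  force=20,
)

```text
clock: 19.9
position: [0.6337, -0.0199, 0.1973]
ee_rot: [0.006, 0.948, -0.021, 0.318]
contact_force: [3.6, 0.8, 5.6]
width: 0.0186
gripper_force: 118.4
```

```bash
python3 - <<'E'
from dip import *
F=[];M=[]
for i in range(3):
    eyes.get_image("top"); s=manip.get_state(); F.append(s["contact_force"]);M.append(s["moment"])
print(np.mean(F,0).round(2),np.mean(M,0).round(3),s["position"].round(4),s["width"],s["gripper_force"])
R,o=pose(s); print('slant',np.arctan2(R[0,0],R[2,0]))
E
```

```text
[3.06 0.89 5.14] [ 0.113 -0.645  0.114] [ 0.6338 -0.0199  0.1973] 0.01815267066432067 118.4513731347397
slant 0.22216918168693173
```

Emit:
drive_tool(
  rows=[
    [[0,0,0],[0,0,0.1],1.2],
    [[0,0,0],[0,0,0],1.2],
    [[0,0,0],[0,0,0],1.2],
    [[0,0,0],[0,0,0],1.2],
  ],
  force=20,
)

```text
clock: 20.55
position: [0.6331, -0.0197, 0.1975]
ee_rot: [0.006, 0.948, -0.021, 0.318]
contact_force: [3.3, -0.3, 4.0]
width: 0.0184
gripper_force: 118.4
```

```bash
python3 - <<'E'
from dip import *
F=[];M=[]
for i in range(3):
    eyes.get_image("top"); s=manip.get_state(); F.append(s["contact_force"]);M.append(s["moment"])
print(np.mean(F,0).round(2),np.mean(M,0).round(3),s["position"].round(4),s["width"],s["gripper_force"])
R,o=pose(s); print('slant',np.arctan2(R[0,0],R[2,0]))
E
```

```text
[2.71 0.22 3.53] [ 0.07  -0.513 -0.001] [ 0.6331 -0.0197  0.1975] 0.018285872146478862 118.39747649151832
slant 0.22391030972749723
```

Emit:
drive_tool(
  rows=[
    [[0,0,0],[0,0,0.1],1.2],
    [[0,0,0],[0,0,0],1.2],
    [[0,0,0],[0,0,0],1.2],
    [[0,0,0],[0,0,0],1.2],
  ],
)

```text
clock: 21.2
position: [0.6325, -0.0196, 0.1979]
ee_rot: [0.006, 0.948, -0.021, 0.317]
contact_force: [2.8, -0.0, 2.7]
width: 0.0187
gripper_force: 118.3
```

```bash
cat > fm.py <<'E'
from dip import *
F=[];M=[]
for i in range(3):
    eyes.get_image("top"); s=manip.get_state(); F.append(s["contact_force"]);M.append(s["moment"])
print(s["clock"],np.mean(F,0).round(2),np.mean(M,0).round(3),s["position"].round(4),s["width"],s["gripper_force"])
R,o=pose(s); print('slant',np.arctan2(R[0,0],R[2,0]))
E
python3 fm.py
```

```text
21.35 [ 2.28 -0.02  1.47] [ 0.064 -0.083 -0.037] [ 0.6326 -0.0196  0.1978] 0.018818230318281896 118.27697282424197
slant 0.22552723306223726
```

Emit:
drive_tool(
  rows=[
    [[0,0,0],[0,0,0.04],1.7],
    [[0,0,0],[0,0,0],1.8],
    [[0,0,0],[0,0,0],1.8],
  ],
  force=20,
)

```text
clock: 21.72
position: [0.6322, -0.0195, 0.1979]
ee_rot: [0.006, 0.948, -0.021, 0.316]
contact_force: [0.1, 0.0, -0.4]
width: 0.0183
gripper_force: 117.3
```

```bash
python3 fm.py
```

```text
21.875 [ 0.15 -0.22 -1.67] [ 0.051  0.441 -0.021] [ 0.6322 -0.0194  0.1979] 0.01859363731665716 117.35566964372993
slant 0.22641039640555125
```

Emit:
drive_tool(
  rows=[
    [[0,0,0],[0,0,-0.03],1.9],
    [[0,0,0],[0,0,0],2.0],
    [[0,0,0],[0,0,0],2.0],
  ],
)

```text
clock: 22.25
position: [0.6325, -0.0195, 0.1979]
ee_rot: [0.006, 0.948, -0.021, 0.317]
contact_force: [0.6, -0.6, -2.3]
width: 0.0203
gripper_force: 79.0
```

```bash
python3 fm.py
```

```text
22.4 [-0.17  0.35 -2.89] [0.013 0.681 0.022] [ 0.6328 -0.0196  0.1983] 0.020175317307974967 79.0845146358194
slant 0.22478234781843942
```

Emit:
drive_tool(
  rows=[
    [[0,0,0],[0,0,-0.06],2.0],
    [[0,0,0],[0,0,0],2.0],
    [[0,0,0],[0,0,0],2.0],
    [[0,0,0],[0,0,0],2.0],
  ],
)

```text
clock: 22.9
position: [0.6331, -0.0197, 0.198]
ee_rot: [0.006, 0.948, -0.021, 0.318]
contact_force: [0.3, -0.2, -3.1]
width: 0.0201
gripper_force: 79.1
```

```bash
python3 fm.py
```

```text
23.05 [ 0.02  0.09 -3.05] [0.032 0.683 0.017] [ 0.6331 -0.0197  0.1981] 0.02006712244187088 79.07482991514343
slant 0.22391694470265425
```

Emit:
drive_tool(
  rows=[
    [[0,0,0],[0,0,-0.08],2.0],
    [[0,0,0],[0,0,0],2.0],
    [[0,0,0],[0,0,0],2.0],
    [[0,0,0],[0,0,0],2.0],
  ],
)

```text
clock: 23.55
position: [0.6334, -0.0198, 0.1975]
ee_rot: [0.006, 0.948, -0.021, 0.318]
contact_force: [1.2, 0.9, -1.6]
width: 0.02
gripper_force: 79.1
```

```bash
python3 fm.py
```

```text
23.7 [ 0.44  0.28 -1.66] [0.032 0.48  0.014] [ 0.6334 -0.0197  0.1975] 0.020084394517286448 79.08654822224207
slant 0.22331827796883244
```

Emit:
drive_tool(
  rows=[
    [[0,0,0],[0,0,-0.05],2.1],
    [[0,0,0],[0,0,0],2.15],
    [[0,0,0],[0,0,0],2.2],
    [[0,0,0],[0,0,0],2.2],
    [[0,0,0],[0,0,0],2.2],
  ],
)

```text
clock: 24.32
position: [0.6334, -0.0198, 0.1971]
ee_rot: [0.006, 0.948, -0.021, 0.318]
contact_force: [-0.0, 0.1, -0.7]
width: 0.0222
gripper_force: 40.0
```

```bash
python3 fm.py
```

```text
24.475 [1.52 0.73 0.5 ] [ 0.075  0.178 -0.003] [ 0.6334 -0.0198  0.1971] 0.02196111000959143 40.005974541418254
slant 0.22312217808948587
```

Emit:
drive_tool(
  rows=[
    [[0,0,0],[0,0,0],2.27],
    [[0,0,0],[0,0,0],2.32],
    [[0,0,0],[0,0,0],2.34],
    [[0,0,0],[0,0,0],2.36],
    [[0,0,0],[0,0,0],2.37],
    [[0,0,0],[0,0,0],2.38],
    [[0,0,0],[0,0,0],2.38],
    [[0,0,0],[0,0,0],2.38],
  ],
)

```text
clock: 25.48
position: [0.6333, -0.0197, 0.1969]
ee_rot: [0.006, 0.948, -0.021, 0.318]
contact_force: [1.2, 0.4, 2.1]
width: 0.0237
gripper_force: 5.0
```

```bash
python3 fm.py
```

```text
25.625 [0.99 0.65 1.55] [0.065 0.026 0.051] [ 0.6332 -0.0197  0.1969] 0.024025585012808503 5.0605144084693165
slant 0.22364351609392907
```

Emit:
drive_tool(
  rows=[
    [[0,0,0],[0,0,0],2.385],
    [[0,0,0],[0,0,0],2.39],
    [[0,0,0],[0,0,0],2.392],
    [[0,0,0],[0,0,0],2.394],
    [[0,0,0],[0,0,0],2.396],
    [[0,0,0],[0,0,0],2.398],
    [[0,0,0],[0,0,0],2.4],
    [[0,0,0],[0,0,0],2.402],
  ],
)

```text
clock: 26.62
position: [0.6332, -0.0197, 0.1968]
ee_rot: [0.006, 0.948, -0.021, 0.318]
contact_force: [0.7, 0.3, 1.4]
width: 0.024
gripper_force: 2.1
```

Emit:
drive_tool(
  rows=[
    [[0,0,0],[0,0,0],2.405],
    [[0,0,0],[0,0,0],2.41],
    [[0,0,0],[0,0,0],2.42],
    [[0,0,0],[0,0,0],2.44],
  ],
)

```text
clock: 27.12
position: [0.6323, -0.0195, 0.1957]
ee_rot: [0.006, 0.948, -0.021, 0.317]
contact_force: [-0.8, -0.1, 0.8]
width: 0.024
gripper_force: 0.1
```

```bash
python3 - <<'E'
from dip import *
ims=[]
for i in range(14):
    im=eyes.get_image("side").astype(int); ims.append(im)
cv2.imwrite('pics/s8.png',ims[-1][:,:,::-1].astype(np.uint8))
old=cv2.imread('pics/s7.png')[:,:,::-1].astype(int)
d=[np.abs(i-ims[0])[140:220,300:370].mean().round(2) for i in ims]; print(d, np.abs(old-ims[-1])[140:220,300:370].mean())
s=manip.get_state();print(s["clock"],s["contact_force"],s["gripper_force"],s["width"])
E
```

```text
[np.float64(0.0), np.float64(3.59), np.float64(3.72), np.float64(3.81), np.float64(3.89), np.float64(3.96), np.float64(4.01), np.float64(4.08), np.float64(4.06), np.float64(4.14), np.float64(4.17), np.float64(4.18), np.float64(4.14), np.float64(4.1)] 4.4905357142857145
27.825 [ 1.33231459  0.02767425 -0.83516159] 0.11805302929133177 0.02463942020255186
```

Emit:
drive_tool(
  rows=[
    [[0,0,0],[0,0,0],2.46],
    [[0,0,0],[0,0,0],2.5],
    [[0,0,0],[0,0,0],2.6],
    [[0,0,0],[0,0,0],2.8],
  ],
)

```text
clock: 28.32
position: [0.6332, -0.0198, 0.1968]
ee_rot: [0.006, 0.948, -0.021, 0.318]
contact_force: [0.4, -0.7, 0.1]
width: 0.0282
gripper_force: 0.0
```

```bash
cat > sw.py <<'E'
from dip import *
def g(i): return cv2.GaussianBlur(i.astype(np.float32).mean(2)[150:212,318:358],(0,0),1)
ref=None
for i in range(20):
    k=g(eyes.get_image("side")); ref=k if ref is None else ref
    (dx,dy),r=cv2.phaseCorrelate(ref,k); print(f"{dx:.2f},{dy:.2f}",end=' ')
s=manip.get_state();print(s["clock"],s["contact_force"],s["gripper_force"],s["width"])
snap("side","s9.png");snap("top","t9.png");snap("wrist","w9.png")
E
python3 sw.py
```

```text
-0.00,-0.00 -0.01,0.02 -0.03,-0.01 -0.00,0.03 -0.07,0.02 -0.02,0.01 -0.01,0.01 -0.02,0.04 -0.03,0.01 -0.04,0.01 -0.07,0.02 -0.01,0.02 -0.04,0.04 -0.01,-0.01 -0.05,-0.02 0.00,0.03 -0.04,0.02 -0.02,0.03 0.01,0.01 -0.01,0.02 29.325 [ 0.67131252 -0.54240287  0.24018077] 0.0 0.027986225752992408
```

Emit:
drive_tool(
  rows=[
    [[0,0,0],[0,0,0],4],
    [[0,0,0],[0,0,0],5.5],
    [[0,0,0],[0,0,0],5.5],
    [[0,0,0],[-0.6,0,0.4],5.5],
    [[0,0,0],[-1.2,0,0.7],5.5],
    [[0,0,0],[-1.5,0,0.8],5.5],
    [[0,0,0],[-2,0,0.8],5.5],
    [[0,0,0],[-3,0,0.5],5.5],
  ],
)

```text
clock: 30.48
position: [0.5493, -0.0197, 0.23]
ee_rot: [0.007, 0.948, -0.021, 0.318]
contact_force: [0.4, 0.2, 0.2]
width: 0.0547
gripper_force: 0.0
```

Emit:
drive_tool(
  rows=[
    [[0,0,0],[-3,0,0.5],5.5],
    [[0,0,0],[-3,0,0.5],5.5],
    [[0,0,0],[-2,0,0],5.5],
    [[0,0,0],[0,0,0],5.5],
    [[0,0,0],[0,0,0],5.5],
    [[0,0,0],[0,0,0],5.5],
  ],
)

```text
clock: 31.22
position: [0.4708, -0.0198, 0.239]
ee_rot: [0.006, 0.948, -0.021, 0.318]
contact_force: [-0.1, -0.5, -0.5]
width: 0.0551
gripper_force: 0.0
```

```bash
python3 sw.py; python3 - <<'E'
from dip import *
# where is the hung dipper: predicted outline points in side/top vs image
cal=eyes.get_calibration("side")
x=np.array([.223,-.011,.975]);x/=np.linalg.norm(x);y=np.array([.047,.999,0]);z=np.cross(x,y);R=np.c_[x,y,z];hk=np.array([.658,-.02,.28]);o=hk-R@[.155,0,.059]
m=np.zeros((400,640),np.uint8);a=np.linspace(0,2*np.pi,40)
pts=np.concatenate([o+np.c_[.038*np.cos(a),.038*np.sin(a),0*a+zz]@R.T for zz in(0,.08)])
cv2.fillConvexPoly(m,cv2.convexHull(proj(cal,pts).astype(np.float32)).astype(np.int32),1)
i0=cv2.imread('pics/side0.png').astype(int);i9=cv2.imread('pics/s9.png').astype(int)
d=(np.abs(i9-i0).sum(2)>60)
print('cup mask overlap',d[m>0].mean(), 'area',m.sum()); ring=cv2.dilate(m,np.ones((9,9)))-m; print('ring',d[ring>0].mean())
E
```

```text
0.00,0.00 -0.04,-0.02 0.02,-0.02 0.03,0.00 0.03,0.03 0.03,-0.00 0.03,-0.02 -0.00,0.01 -0.00,0.02 0.07,0.03 0.05,-0.01 0.03,0.01 -0.01,-0.00 0.01,0.02 0.03,0.01 0.02,-0.04 -0.01,0.02 0.03,0.01 0.06,0.01 0.02,-0.03 32.225 [-0.06434962 -0.61576847 -0.11209762] 0.0 0.05520434160977662
cup mask overlap 0.8836424957841484 area 593
ring 0.09221311475409837
```

```bash
python3 - <<'E'
from dip import *
cal=eyes.get_calibration("side"); u,v=proj(cal,[[.668,-.02,.17]])[0].astype(int); print(u,v)
ref=None;o=[]
for i in range(20):
    k=cv2.GaussianBlur(eyes.get_image("side").astype(np.float32).mean(2)[v-25:v+25,u-25:u+25],(0,0),1); ref=k if ref is None else ref
    o.append(cv2.phaseCorrelate(ref,k)[0])
print(np.abs(o).max(0))
if np.abs(o).max()<.3: print(job.sign_off())
E
```

```text
307 187
[0.06534642 0.05387748]
the job is handed in; nothing more can be done
None
```

The job is handed in. The dipper stood free on the bench, was taken again, and now hangs by its hook on the rail's free part, still in the last pictures, with the gripper clear and the tub, reel and doll left alone. My first grasp in the crate closed empty above the handle and had to be repeated lower down.

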